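Hang a menu carrier on a slanted counter stand and hold it flush

TASK

Pick the menu carrier up off the food tub by its handle and hook its bent lip over the rail of the slanted stand, well clear of the stop collar (at least 50 mm short of it); with its lower edge lifted off the sloping board, slide it along the rail until its side meets the collar. Then tilt it down until its back lies flush on the board, square to the rail and still up against the collar, and finish while holding it there by the handle with a firm but not hard push of about 10 N, so that a helper could fasten it: do not let go. Leave the cup, the bottle and the carton alone.

Things in the scene. Friction and masses are not known exactly. Their poses are not given: they have to be found in the camera images.
- carrier: menu carrier, loose, 0.18 to 0.29 kg: white plate 135 x 90 x 6 mm with a grey upright handle on top and a lip bent down along its +x edge. Origin in the plate's underside (its back), under the handle: plate x -65 to 70, y -45 to 45, z 0 to 6 mm; lip over the full width, 5 mm thick (x 65 to 70), down to z = -24 mm. It starts level on the tub, lip hanging free beyond the tub's edge
- carrier_grip (a point): centre of the carrier's handle, an upright bar 50 mm (x) x 16 mm (y, the width to grip) x 50 mm (z), from 6 to 56 mm above the carrier's underside; this point is 31 mm above the underside. Axes as the carrier's: x towards the lip, z out of the face that carries the handle
- carrier_hook (a point): point in the throat of the carrier's hook, where the rail's axis comes to lie when the carrier is properly hooked and flush: 55 mm along carrier x and 8 mm below the underside (10 mm short of the lip's inner face, 16 mm above the lip's lower edge). Axes as the carrier's
- carrier_edge (a point): same as the hook point, but at the carrier's +y side (45 mm along carrier y): the side that meets the collar
- rail_mid (a point): middle of the rail's axis, 150 mm above the table. The rail is a level steel rod, 10 mm diameter, along this frame's y between two cheeks at y = -170 and 170 mm, on a fixed stand with a base 210 x 370 x 12 mm. Frame: z up, x away from the low edge of the board (the board is on the -x side)
- board_face (a point): centre of the upper face of the slanted wooden board, 134 mm (x, up the slope) x 300 mm (y, along the rail), 8 mm thick; z is the face's outward normal. The face lies 8 mm out from the rail's axis along this normal and runs from 16 to 150 mm down the slope from it; with the carrier flush the rail is 3 mm clear of its back
- board (a joint): slope of the board, rad: 0 would be level; it is set between 0.25 and 0.48 with the high edge at the rail and the face looking up and to the stand's -x. Its hinge is very stiff and does not give under a push of 30 N
- collar: black stop collar, 28 mm diameter, 12 mm long, fixed round the rail on its +y half. Origin on the rail's axis in the collar's end face that looks to -y, the face the carrier's +y side is to meet; y along the rail, same axes as rail_mid
- tub: closed clear food tub with a white lid, lid 92 (x) x 118 (y) mm, 50 mm high, fixed; origin under its centre. The carrier lies on it
- cup: clear empty cup, 84 mm diameter, 110 mm high, bystander; origin under its centre
- bottle: amber bottle, 68 mm diameter, 190 mm high, bystander; origin under its centre
- carton: blue drink carton 60 x 90 x 150 mm, bystander; origin under its centre
Things that resemble listed ones, but are neither listed nor needed, are in the scene too. What is shaped like the carrier but green, pink or yellow is not meant.

How it is judged:
On the way, in this order (a step that is already met when the one before it is completed fails the run):
1. the carrier is hooked over the rail at least 40 mm short of the collar, lower edge lifted off the board (x of carrier_hook in the frame of rail_mid between -0.01 and 0.012 m and z of carrier_hook in the frame of rail_mid between -0.006 and 0.01 m and y of carrier_edge in the frame of collar below -0.04 m and angle between the z axis of carrier_grip and the z axis of board_face, either way round above 0.12 rad), for 0.2 s.
2. still hooked and lifted off the board, the carrier has been slid up to the collar (x of carrier_hook in the frame of rail_mid between -0.01 and 0.012 m and z of carrier_hook in the frame of rail_mid between -0.006 and 0.01 m and y of carrier_edge in the frame of collar between -0.006 and 0.006 m and angle between the z axis of carrier_grip and the z axis of board_face, either way round above 0.12 rad), for 0.1 s.
At the end, for the whole second after the job is handed in: carrier hooked on the rail (within about 10 mm), its side within 6 mm of the collar, its back flush on the board (0.045 rad, 3 mm) and square to the rail (0.06 rad), pressed on it with 4 to 40 N, still held in the fingers and at rest (x of carrier_hook in the frame of rail_mid between -0.01 and 0.012 m and z of carrier_hook in the frame of rail_mid between -0.006 and 0.01 m and y of carrier_edge in the frame of collar between -0.006 and 0.006 m and angle between the z axis of carrier_grip and the z axis of board_face, either way round below 0.045 rad and angle between the y axis of carrier_grip and the y axis of board_face, either way round below 0.06 rad and z of carrier in the frame of board_face below 0.003 m and contact force between carrier and board between 4 and 40 N and contact force between the fingers and carrier above 15 N and linear speed of carrier below 0.02 m/s); the arm keeps its last pose, push and grip.
It fails at once if the cup, the bottle or the carton is moved by more than 25 mm (distance of any of cup, bottle, carton from where it was at the start of the episode above 0.025 m).
It also fails if it takes over 48 s, if anything falls off the work surface, if the arm or the gripper's body presses on something with over 40 N, if the wrist force passes 120 N, or if a joint passes its speed limit or range.

ROBOT

A 6-joint arm with a two-finger parallel gripper is mounted at the origin on the work surface. World frame = base frame: x ahead of the robot, y to its left, z up, the work surface at z = 0. Lengths are in m, angles in rad, forces in N, time in s.
With the tool pointing down it reaches from about 0.35 to 0.875 m from the base axis. Payload 15.5 kg.
Tool frame: the origin (TCP) lies where the fingers leave the gripper's body, on its centre line; the fingertips stand 73 mm ahead of it and the grasp point (between the pads) lies 54 mm ahead of it; z points along the fingers, y is the direction in which the jaws open and shut (so a half turn about z gives the same grasp; the last joint's range is limited). The gripper opens to 85 mm and grips with 20 to 120 N. Pads are 22 mm wide; open, the fingers measure 114 mm over their backs; the gripper's body (76 mm by 85 mm) begins 54 mm behind the grasp point. The pads swing forward as they close: fully open they stand 13 mm farther back than shut.
Start: joints at [1.131, 0.494, 1.345, -0, 1.302, -0.096], TCP at [0.211, 0.588, 0.304] pointing down, gripper open.
Joint ranges: [-2.91, 2.91], [-0.82, 2.16], [0.22, 2.67], [-1.22, 4.37], [0.12, 2.79], [-3.08, 3.08]. Speed limits (rad/s): [1.89, 1.89, 2.57, 3.01, 3.01, 3.01].

INTERFACE

Orientations are given as a unit quaternion [x, y, z, w].
In Python, from bench import * gives the robot as it stands. The module is installed in compiled form; this text tells all that it offers.
- The arm moves only by the tool jog_arm, never from a script. Its argument "steps" is a list of rows, each an object of numbers: "rx", "ry", "rz": the turn, a rotation vector about the tool's x, y, z in degrees; "dx", "dy", "dz": the shift along the tool's x, y, z in m; "grip": the opening, from 0 (shut) to 1 (fully open). A call has 1 to 20 rows; each row shifts and turns the commanded pose from where the row before left it, along the tool's axes as they then stand; what a row does not reach is not made up. A row lasts 1/10 s, in which the tool goes at most 50 mm and 8.59 degrees, less where a joint would pass 70% of its speed; a pose out of reach is approached as far as the arm can. A call with a gripper value outside its range is refused whole. The fingers move at their own pace and stop on an object; "newtons" is the grip in N (left out, the last holds). Time passes only in rows, so rows that do not move let the fingers close. It gives the time, the measured TCP pose, the force and the opening at its end, in the units of the state.
- state(): the state, without advancing time (a new reading comes with each control period).
- camera(name): name is "side" or "top"; returns the picture (420x560x3 uint8, red, green, blue); there is no depth.
- camera_params(name): a dict with "camera_matrix" (3x3 intrinsics, pixels), "R" (3x3) and "t" (3): a world point X has camera coordinates R X + t. Camera axes: x right, y down, z forward; pixel columns grow to the right and rows downward; lengths in m; the calibration is good to about 2 mm. A picture is of the moment at which its call begins. camera_params takes no time and is no camera call.
- close_job(): hands the job in, once; it reports no verdict.
Trained networks look in the newest picture that a camera, given by its name, has taken for a name from the list of things; names that differ only in an ending like _2 or _b are one class to them, and where a whole thing is asked for, a point or a joint stands for the part that bears it (a point fixed in the world has none). Each returns a list of dicts, best first, with "p" (0 to 1); they miss things now and then, are a little off and sometimes report something else, mostly with a low value. They report only what shows in the picture. A call takes as long as a camera call. They do not tell look-alikes from the thing itself.
- outline_of(camera, query): "mask" (420x560 bool, what is visible of it).
- place_of(camera, query): "centre" ([x, y, z] in m, in the coordinates of the camera as it stood for that picture, good to about 4 mm: a listed point, or the origin of a listed thing).
The state is a dict: "clock": time; "qpos": joint angles; "qvel": joint speeds; "joint_torque": joint torques, N m; "position": TCP position; "tcp_rot": TCP orientation; "ft_force": force on the tool from outside, world axes, zero at the start; "ft_torque": the same for the moment, N m; "grip_width": opening from 0.0 (shut) to 1.0 (fully open).
Only numpy, scipy, OpenCV 4.12 (cv2) and the standard library are available. Lean on these libraries where they do the work, as an engineer would, in place of code of your own. Each camera call takes 0.05 s, during which the arm holds its last target.

## Working session

There is one attempt and no reset: what is moved stays moved. The work goes in short steps, Python scripts to look and compute and a tool call to move; the robot and the scene stay as the last step left them, time stands still between calls to the robot, and variables do not carry over. Pictures are saved under pics/ and viewed, and the job is handed in when it is done.

Besides the shell and the picture viewer there is one more tool, called after ">>>" as name(argument=value, ...), one argument or row to a line, values as JSON. jog_arm: Moves the arm, as the interface text tells. Its arguments: {"type":"object","properties":{"steps":{"type":"array","items":{"type":"object","properties":{"rx":{"type":"number"},"ry":{"type":"number"},"rz":{"type":"number"},"dx":{"type":"number"},"dy":{"type":"number"},"dz":{"type":"number"},"grip":{"type":"number"}}}},"newtons":{"type":"number"}},"required":["steps"]}

```bash
mkdir -p pics; python3 - <<'E'
from bench import *
import cv2, numpy as np
s=state()
for k,v in s.items(): print(k,np.round(v,4))
for n in("side","top"):
    im=camera(n); cv2.imwrite(f"pics/{n}0.png",im[:,:,::-1])
    p=camera_params(n); print(n,{k:np.round(v,4).tolist() for k,v in p.items()})
    R=p["R"];t=p["t"]
    for q in ["carrier","carrier_grip","carrier_hook","rail_mid","board_face","board","collar","tub","cup","bottle","carton"]:
        try:
            r=place_of(n,q)
            print(n,q,[(round(d["p"],2),np.round(R.T@(np.array(d["centre"])-t),4).tolist()) for d in r])
        except Exception as e: print(q,e)
print(state()["clock"])
E
```

```text
clock 0.0
qpos [ 1.1315  0.4942  1.3461 -0.      1.3025 -0.0955]
qvel [ 0.0018 -0.0004 -0.0011 -0.0002  0.0005 -0.0008]
joint_torque [ 5.00000e-03 -8.82166e+01 -3.83866e+01  2.00000e-04  1.03000e-02
 -0.00000e+00]
position [0.2105 0.5882 0.3033]
tcp_rot [ 1.711e-01  9.853e-01 -6.000e-04 -2.000e-04]
ft_force [ 0.7495 -0.1694 -0.1999]
ft_torque [-0.0549  0.0158  0.0229]
grip_width 1.0007
side {'camera_matrix': [[423.3658, 0.0, 280.5467], [0.0, 423.3658, 207.2057], [0.0, 0.0, 1.0]], 'R': [[-0.8073, -0.5899, -0.0139], [-0.4268, 0.6001, -0.6765], [0.4074, -0.5402, -0.7363]], 't': [0.4403, 0.3399, 0.6972]}
side carrier [(0.97, [0.4662, -0.3559, 0.0145]), (0.86, [0.3833, -0.1423, 0.0134]), (0.69, [0.3308, 0.1112, 0.0107]), (0.59, [0.6579, -0.3512, 0.0136])]
side carrier_grip [(0.89, [0.6506, -0.3525, 0.0433]), (0.86, [0.3344, 0.1203, 0.0376]), (0.76, [0.3863, -0.1395, 0.0411]), (0.71, [0.5607, -0.1845, 0.0831]), (0.64, [0.477, -0.3605, 0.0426])]
side carrier_hook [(0.92, [0.2951, 0.0665, 0.0123]), (0.76, [0.6195, -0.1893, 0.0412]), (0.67, [0.3432, -0.1867, 0.0132]), (0.67, [0.7081, -0.3373,
[... 1156 characters left out ...]
5, 0.0144]), (0.77, [0.7073, -0.3378, 0.0148]), (0.72, [0.3, 0.0604, 0.0138]), (0.6, [0.344, -0.1902, 0.0108]), (0.59, [0.6156, -0.1954, 0.0391])]
top rail_mid [(0.59, [0.6385, 0.2067, 0.1446]), (0.53, [0.7672, -0.2077, -0.0037])]
top board_face [(0.71, [0.564, 0.2045, 0.1167])]
board it knows: board_face, bottle, carrier, carrier_edge, carrier_grip, carrier_hook, carton, collar, cup, rail_mid, tub
top collar [(0.54, [0.6309, 0.3344, 0.1468])]
top tub [(0.89, [0.562, -0.1836, -0.001])]
top cup [(0.87, [0.792, -0.0338, -0.0008])]
top bottle [(0.91, [0.7724, 0.1914, -0.0013])]
top carton [(0.7, [0.7934, -0.0351, -0.0013]), (0.6, [0.7652, -0.2064, 0.0001]), (0.29, [0.6408, 0.2077, 0.1487])]
1.1
```

View pics/side0.png

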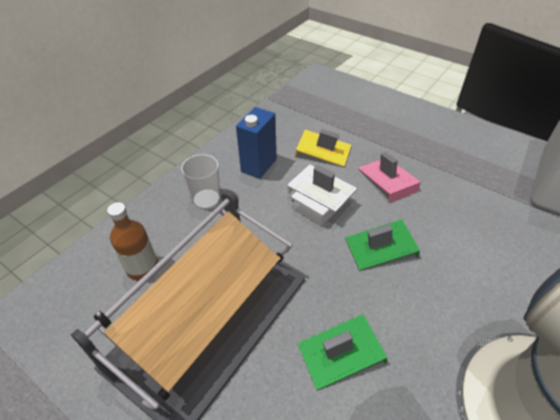

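View pics/top0.png

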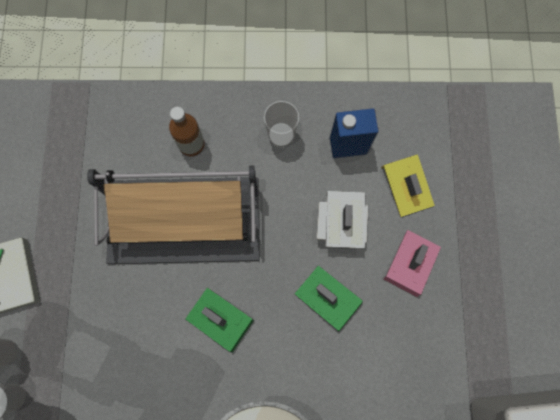

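The top view shows the white carrier on the tub at about (347,218), with the lip up the image (+x). The rail runs from about (95,177) to (253,177), with the collar at about (109,175). I'll zoom in for accurate poses.

```bash
python3 - <<'E'
import cv2
t=cv2.imread("pics/top0.png"); s=cv2.imread("pics/side0.png")
def crop(im,x0,y0,x1,y1,k,n): cv2.imwrite(n,cv2.resize(im[y0:y1,x0:x1],None,fx=k,fy=k,interpolation=cv2.INTER_CUBIC))
crop(t,85,160,265,270,4.4,"pics/t_stand.png")
crop(s,70,200,310,420,2.7,"pics/s_stand.png")
crop(t,310,180,380,260,7,"pics/t_car.png")
crop(s,280,160,365,225,8,"pics/s_car.png")
E
```

```text
(no output)
```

View pics/t_stand.png

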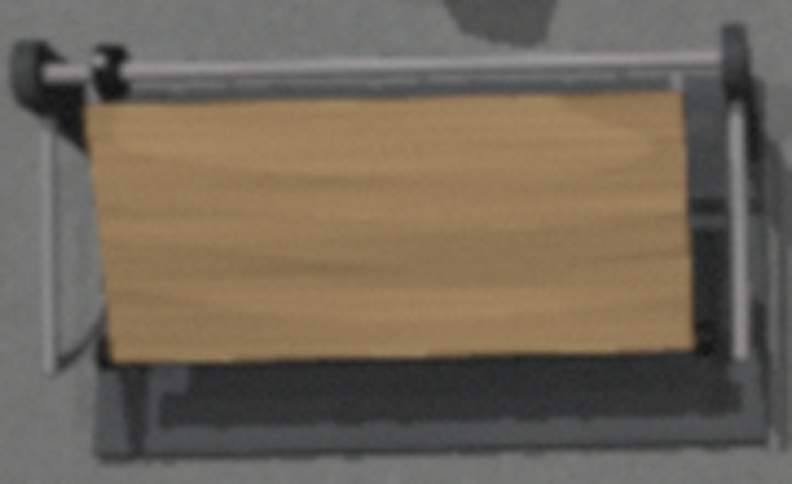

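View pics/s_stand.png

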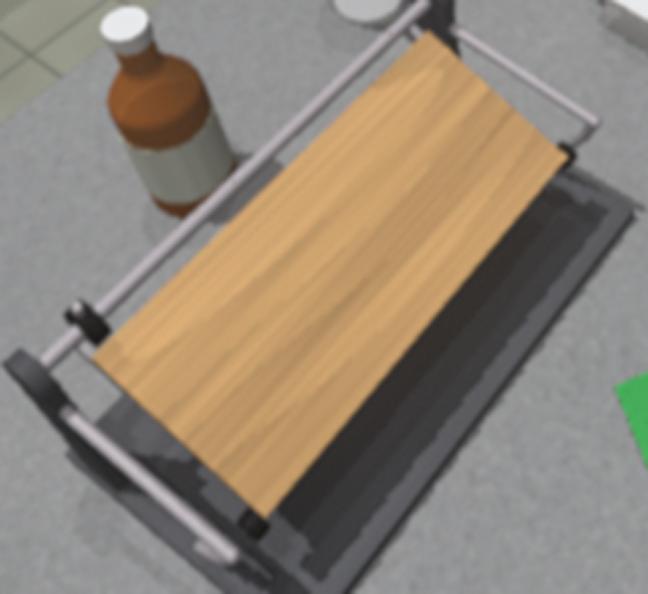

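View pics/t_car.png

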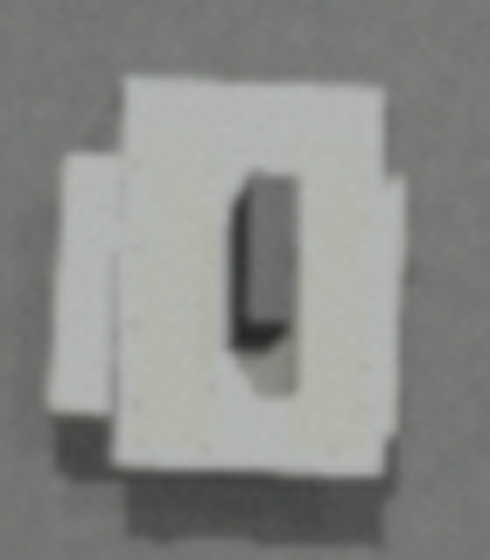

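View pics/s_car.png

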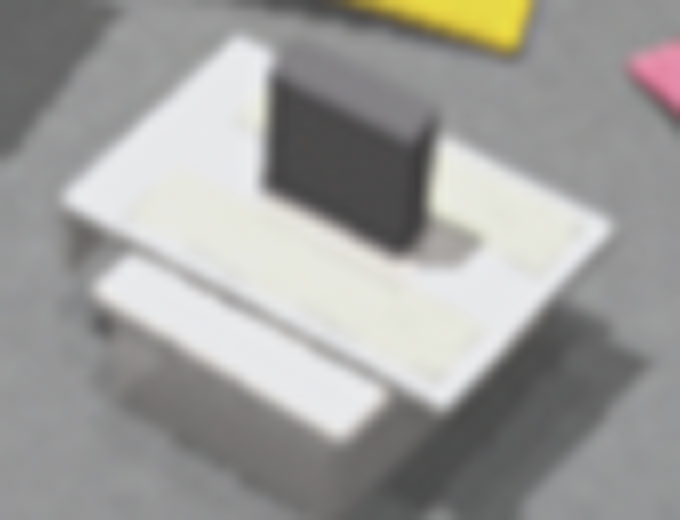

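```bash
cat > h.py <<'E'
import numpy as np, cv2
from scipy.optimize import least_squares
P={'top':dict(K=[[494.3394,0,276.2848],[0,494.3394,221.42],[0,0,1]]),'side':dict(K=[[423.3658,0,280.5467],[0,423.3658,207.2057],[0,0,1]])}
def load():
    from bench import camera_params
    return {n:camera_params(n) for n in('side','top')}
def proj(p,X):
    c=np.asarray(X)@np.array(p['R']).T+np.array(p['t']); q=c@np.array(p['camera_matrix']).T
    return q[...,:2]/q[...,2:]
def un(pts,k,o): return (np.array(pts,float)+.5)/k-.5+np.array(o)
def Rz(a): c,s=np.cos(a),np.sin(a); return np.array([[c,-s,0],[s,c,0],[0,0,1]])
E
python3 - <<'E'
from h import *
cp=load()
tb=un([(86,103),(683,91),(693,349),(110,361)],4.4,(85,160)); tr=un([(45,73),(720,59)],4.4,(85,160)); tc=un([(127,70)],4.4,(85,160))
sb=un([(95,353),(432,32),(567,158),(265,517)],2.7,(70,200)); sr=un([(424,6),(45,362)],2.7,(70,200))
def pts(v):
    x,y,z,yaw,s=v
    ex=np.array([np.cos(s),0,np.sin(s)]);n=np.array([-np.sin(s),0,np.cos(s)])
    b=[-16*ex+8*n+[0,150,0],-16*ex+8*n-[0,150,0],-150*ex+8*n-[0,150,0],-150*ex+8*n+[0,150,0]]
    r=np.array([[0,170,0],[0,-170,0]])
    T=lambda a:np.array(a)/1000@Rz(yaw).T+[x,y,z]
    return T(b),T(r)
def ld(p,a,b): # dist of p's from line ab
    d=(b-a)/np.linalg.norm(b-a); q=p-a; return q[:,0]*d[1]-q[:,1]*d[0]
def res(v,cams=('top','side')):
    b,r=pts(v); o=[]
    if 'top' in cams: o+=[(proj(cp['top'],b)-tb).ravel(),ld(tr,*proj(cp['top'],r))]
    if 'side' in cams:o+=[(proj(cp['side'],b)-sb).ravel(),ld(sr,*proj(cp['side'],r))]
    return np.concatenate(o)
for c in [('top','side'),('top',),('side',)]:
    f=least_squares(lambda v:np.r_[res(v,c),(v[2]-.15)*500],[.64,.207,.15,0,.4]); print(c,np.round(f.x,4),np.round(f.fun,1))
    if len(c)==2: v=f.x
# collar: near face (-y side) projected
for yy in (0.12,0.125,.13,.135): 
  print(yy,[(proj(cp[n],(np.array([0,yy,0])@Rz(v[3]).T+v[:3]))).round(1) for n in('top','side')])
# carrier
tp=un([(124,77),(384,88),(384,472),(112,466)],7,(310,180)); th=un([(252,176),(298,176),(290,324),(246,322)],7,(310,180))
sp=un([(62,198),(240,38),(615,228),(440,408)],8,(280,160))
def rc(v,c):
    x,y,yaw,z=v
    T=lambda a:np.array(a)/1000@Rz(yaw).T+[x,y,z]
    pl=T([(70,45,6),(70,-45,6),(-65,-45,6),(-65,45,6)]);h=T([(25,8,56),(25,-8,56),(-25,-8,56),(-25,8,56)])
    o=[[(z-.05)*500]]
    if 'top' in c:o+=[(proj(cp['top'],pl)-tp).ravel(),(proj(cp['top'],h)-th).ravel()]
    if 'side' in c:o+=[(proj(cp['side'],pl)-sp).ravel()]
    return np.concatenate(o)
for c in [('top','side'),('top',),('side',)]:
    f=least_squares(rc,[.56,-.19,0,.05],args=(c,)); print(c,np.round(f.x,4),np.round(f.fun,1))
E
```

```text
('top', 'side') [0.639  0.2056 0.1488 0.0232 0.4962] [-0.5  0.6 -0.1  1.  -0.3  0.   0.7 -0.4 -0.3  0.3 -0.7  0.4 -0.5 -1.1
  0.3  0.   0.2 -0.5  0.   0.2 -0.6]
('top',) [0.6396 0.2049 0.1498 0.0262 0.4533] [-0.4  0.3  0.2  0.3  0.   0.2  0.2  0.1 -0.5 -0.4 -0.1]
('side',) [0.6382 0.2053 0.1495 0.0218 0.5185] [-0.4  0.4 -0.1 -1.1  0.2  0.6  0.1 -0.3  0.2  0.2 -0.2]
0.12 [array([117.6, 175.5]), array([111.8, 310.1])]
0.125 [array([115.4, 175.6]), array([109.3, 312.4])]
0.13 [array([113.1, 175.6]), array([106.7, 314.8])]
0.135 [array([110.9, 175.6]), array([104.2, 317.2])]
('top', 'side') [ 0.56   -0.1887 -0.0433  0.0479] [-1.1 -0.3 -0.3  0.1 -0.1 -0.5  0.7 -0.2 -0.3 -0.7 -0.7 -0.3 -0.3  0.5
  0.  -0.3 -0.1  0.  -0.2  0.3 -0.5  0.6 -0.5  0.9 -0.3]
('top',) [ 0.5593 -0.1889 -0.0389  0.0498] [-0.1 -0.3 -0.1  0.2 -0.1 -0.2  0.8  0.1 -0.  -0.6 -0.6 -0.1 -0.3  0.8
  0.1 -0.   0.1]
('side',) [ 0.5593 -0.1854 -0.0503  0.0498] [-0.1 -0.5 -0.1  0.1 -0.3  0.2  0.   0.2  0.2]
```

The carrier is at about (0.560, -0.189) with yaw -0.042. The rail middle is at about (0.639, 0.205, 0.150) with yaw 0.024 and slope about 0.47. Next I move above the handle.

>>> jog_arm(
  steps=[
    {"rz":-5.8,"grip":1},
    {"rz":-5.8},
    {"rz":-5.7},
    {"dx":-0.015,"dy":-0.03},
    {"dx":-0.015,"dy":-0.03},
    {"dx":-0.015,"dy":-0.03},
    {"dx":-0.015,"dy":-0.03},
    {"dx":-0.015,"dy":-0.03},
    {"dx":-0.015,"dy":-0.03},
    {"dx":-0.015,"dy":-0.03},
    {"dx":-0.015,"dy":-0.03},
    {"dx":-0.015,"dy":-0.03},
    {"dx":-0.015,"dy":-0.03},
    {"dx":-0.015,"dy":-0.03},
    {"dx":-0.015,"dy":-0.03},
    {"dx":-0.015,"dy":-0.03},
    {"dx":-0.015,"dy":-0.03},
    {"dx":-0.015,"dy":-0.03},
  ],
  newtons=40,
)

```text
schema error: expected keys rx, ry, rz, dx, dy, dz, grip
```

```bash
cat > to.py <<'E'
# print tool-axis shift and turn from measured pose to a target pose
from h import *
from scipy.spatial.transform import Rotation as Ro
from bench import state
def delta(tgt,Rt):
    s=state(); p=np.array(s['position']); R=Ro.from_quat(s['tcp_rot'])
    d=R.inv().apply(np.array(tgt)-p); w=(R.inv()*Ro.from_matrix(Rt)).as_rotvec(degrees=True)
    print('t',round(s['clock'],2),'pos',p.round(4),'shift(tool) mm',(d*1e3).round(1),'turn deg',w.round(2),'F',np.round(s['ft_force'],1),'grip',round(s['grip_width'],3))
    return d,w
def down(yaw): # tool down, tool y along carrier y
    c=Rz(yaw); return np.column_stack([-c[:,0],c[:,1],-c[:,2]])
E
python3 -c "
from to import *
delta([.5597,-.1885,.20],down(-.042))"
```

```text
t 1.1 pos [0.2107 0.5884 0.3039] shift(tool) mm [-590.5 -613.8  103.9] turn deg [ -0.    -0.   -17.29] F [-0.6  0.2 -0.1] grip 1.0
```

>>> jog_arm(
  steps=[
    {"dx":0,"dy":0,"dz":0,"rx":0,"ry":0,"rz":-5.8,"grip":1},
    {"dx":0,"dy":0,"dz":0,"rx":0,"ry":0,"rz":-5.8,"grip":1},
    {"dx":0,"dy":0,"dz":0,"rx":0,"ry":0,"rz":-5.7,"grip":1},
    {"dx":-0.015,"dy":-0.03,"dz":0,"rx":0,"ry":0,"rz":0,"grip":1},
    {"dx":-0.015,"dy":-0.03,"dz":0,"rx":0,"ry":0,"rz":0,"grip":1},
    {"dx":-0.015,"dy":-0.03,"dz":0,"rx":0,"ry":0,"rz":0,"grip":1},
    {"dx":-0.015,"dy":-0.03,"dz":0,"rx":0,"ry":0,"rz":0,"grip":1},
    {"dx":-0.015,"dy":-0.03,"dz":0,"rx":0,"ry":0,"rz":0,"grip":1},
    {"dx":-0.015,"dy":-0.03,"dz":0,"rx":0,"ry":0,"rz":0,"grip":1},
    {"dx":-0.015,"dy":-0.03,"dz":0,"rx":0,"ry":0,"rz":0,"grip":1},
    {"dx":-0.015,"dy":-0.03,"dz":0,"rx":0,"ry":0,"rz":0,"grip":1},
    {"dx":-0.015,"dy":-0.03,"dz":0,"rx":0,"ry":0,"rz":0,"grip":1},
    {"dx":-0.015,"dy":-0.03,"dz":0,"rx":0,"ry":0,"rz":0,"grip":1},
    {"dx":-0.015,"dy":-0.03,"dz":0,"rx":0,"ry":0,"rz":0,"grip":1},
    {"dx":-0.015,"dy":-0.03,"dz":0,"rx":0,"ry":0,"rz":0,"grip":1},
    {"dx":-0.015,"dy":-0.03,"dz":0,"rx":0,"ry":0,"rz":0,"grip":1},
    {"dx":-0.015,"dy":-0.03,"dz":0,"rx":0,"ry":0,"rz":0,"grip":1},
    {"dx":-0.015,"dy":-0.03,"dz":0,"rx":0,"ry":0,"rz":0,"grip":1},
  ],
  newtons=40,
)

```text
clock: 2.9
position: [0.4171, 0.1281, 0.3041]
tcp_rot: [0.021, 1.0, 0.0, 0.0]
ft_force: [-0.2, 0.1, -0.5]
grip_width: 0.997
```

```bash
python3 -c "
from to import *
delta([.5597,-.1885,.20],down(-.042))"
```

```text
t 2.9 pos [0.4171 0.1281 0.3041] shift(tool) mm [-155.7 -310.3  104.1] turn deg [0.01 0.03 0.01] F [-0.2  0.1 -0.5] grip 0.997
```

>>> jog_arm(
  steps=[
    {"dx":-0.0156,"dy":-0.031,"dz":0,"rx":0,"ry":0,"rz":0,"grip":1},
    {"dx":-0.0156,"dy":-0.031,"dz":0,"rx":0,"ry":0,"rz":0,"grip":1},
    {"dx":-0.0156,"dy":-0.031,"dz":0,"rx":0,"ry":0,"rz":0,"grip":1},
    {"dx":-0.0156,"dy":-0.031,"dz":0,"rx":0,"ry":0,"rz":0,"grip":1},
    {"dx":-0.0156,"dy":-0.031,"dz":0,"rx":0,"ry":0,"rz":0,"grip":1},
    {"dx":-0.0156,"dy":-0.031,"dz":0,"rx":0,"ry":0,"rz":0,"grip":1},
    {"dx":-0.0156,"dy":-0.031,"dz":0,"rx":0,"ry":0,"rz":0,"grip":1},
    {"dx":-0.0156,"dy":-0.031,"dz":0,"rx":0,"ry":0,"rz":0,"grip":1},
    {"dx":-0.0156,"dy":-0.031,"dz":0,"rx":0,"ry":0,"rz":0,"grip":1},
    {"dx":-0.0156,"dy":-0.031,"dz":0,"rx":0,"ry":0,"rz":0,"grip":1},
    {"dx":0,"dy":0,"dz":0.025,"rx":0,"ry":0,"rz":0,"grip":1},
    {"dx":0,"dy":0,"dz":0.025,"rx":0,"ry":0,"rz":0,"grip":1},
    {"dx":0,"dy":0,"dz":0.025,"rx":0,"ry":0,"rz":0,"grip":1},
    {"dx":0,"dy":0,"dz":0.025,"rx":0,"ry":0,"rz":0,"grip":1},
    {"dx":0,"dy":0,"dz":0,"rx":0,"ry":0,"rz":0,"grip":1},
  ],
)

```text
clock: 4.4
position: [0.5582, -0.1863, 0.2012]
tcp_rot: [0.021, 1.0, 0.001, -0.002]
ft_force: [-0.5, 0.5, 0.6]
grip_width: 0.999
```

```bash
python3 - <<'E'
from to import *
from bench import camera
delta([.5597,-.1885,.138],down(-.042))
for n in('side','top'): 
    im=camera(n)[:,:,::-1]; im=im[120:260,260:420] if n=='side' else im[140:290,270:430]
    cv2.imwrite(f'pics/{n}1.png',cv2.resize(im,None,fx=4,fy=4,interpolation=2))
a=cv2.imread('pics/side1.png');b=cv2.imread('pics/top1.png')
h=min(a.shape[0],b.shape[0]);c=np.hstack([a[:h],b[:h]]);cv2.imwrite('pics/c1.png',cv2.resize(c,None,fx=.62,fy=.62))
E
```

```text
t 4.4 pos [ 0.5582 -0.1863  0.2012] shift(tool) mm [-1.9 -2.2 63.2] turn deg [ 0.11 -0.27  0.  ] F [-0.5  0.5  0.6] grip 0.999
```

View pics/c1.png

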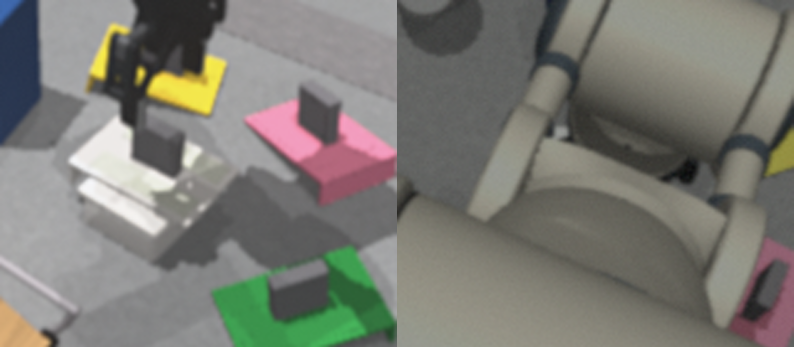

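In the side view the fingers stand above the white carrier's handle, which sits at about (160,145) in the crop, and nothing has moved. Next I descend and grip.

>>> jog_arm(
  steps=[
    {"dx":-0.002,"dy":-0.002,"dz":0.015,"rx":0,"ry":0,"rz":0,"grip":1},
    {"dx":0,"dy":0,"dz":0.015,"rx":0,"ry":0,"rz":0,"grip":1},
    {"dx":0,"dy":0,"dz":0.015,"rx":0,"ry":0,"rz":0,"grip":1},
    {"dx":0,"dy":0,"dz":0.01,"rx":0,"ry":0,"rz":0,"grip":1},
    {"dx":0,"dy":0,"dz":0.007,"rx":0,"ry":0,"rz":0,"grip":1},
    {"dx":0,"dy":0,"dz":0,"rx":0,"ry":0,"rz":0,"grip":0},
    {"dx":0,"dy":0,"dz":0,"rx":0,"ry":0,"rz":0,"grip":0},
    {"dx":0,"dy":0,"dz":0,"rx":0,"ry":0,"rz":0,"grip":0},
    {"dx":0,"dy":0,"dz":0,"rx":0,"ry":0,"rz":0,"grip":0},
    {"dx":0,"dy":0,"dz":0,"rx":0,"ry":0,"rz":0,"grip":0},
    {"dx":0,"dy":0,"dz":0,"rx":0,"ry":0,"rz":0,"grip":0},
    {"dx":0,"dy":0,"dz":0,"rx":0,"ry":0,"rz":0,"grip":0},
  ],
  newtons=80,
)

```text
clock: 5.7
position: [0.5617, -0.189, 0.1425]
tcp_rot: [0.021, 1.0, -0.0, 0.0]
ft_force: [-1.8, 0.9, 5.7]
grip_width: 0.178
```

```bash
python3 -c "
from to import *
delta([.5597,-.1885,.138],down(-.042))"
```

```text
t 5.7 pos [ 0.5617 -0.189   0.1425] shift(tool) mm [2.  0.4 4.5] turn deg [-0.02  0.05  0.01] F [-1.8  0.9  5.7] grip 0.178
```

>>> jog_arm(
  steps=[
    {"dx":0,"dy":0,"dz":-0.01,"rx":0,"ry":0,"rz":0,"grip":0},
    {"dx":0,"dy":0,"dz":-0.01,"rx":0,"ry":0,"rz":0,"grip":0},
    {"dx":0,"dy":0,"dz":-0.015,"rx":0,"ry":0,"rz":0,"grip":0},
    {"dx":0,"dy":0,"dz":-0.02,"rx":0,"ry":0,"rz":0,"grip":0},
    {"dx":0,"dy":0,"dz":-0.025,"rx":0,"ry":0,"rz":0,"grip":0},
    {"dx":0,"dy":0,"dz":-0.025,"rx":0,"ry":0,"rz":0,"grip":0},
    {"dx":0,"dy":0,"dz":-0.025,"rx":0,"ry":0,"rz":0,"grip":0},
    {"dx":0,"dy":0,"dz":-0.025,"rx":0,"ry":0,"rz":0,"grip":0},
    {"dx":0,"dy":0,"dz":-0.02,"rx":0,"ry":0,"rz":0,"grip":0},
    {"dx":0,"dy":0,"dz":0,"rx":0,"ry":0,"rz":0,"grip":0},
    {"dx":0,"dy":0,"dz":0,"rx":0,"ry":0,"rz":0,"grip":0},
  ],
)

```text
clock: 6.8
position: [0.5613, -0.1888, 0.3172]
tcp_rot: [0.021, 1.0, -0.0, 0.0]
ft_force: [1.0, 0.8, -3.4]
grip_width: 0.182
```

```bash
python3 - <<'E'
from to import *
from bench import camera
delta([.5597,-.1885,.138],down(-.042))
im=camera('side')[:,:,::-1]; cv2.imwrite('pics/side2.png',im)
cv2.imwrite('pics/s2z.png',cv2.resize(im[60:240,230:430],None,fx=3.3,fy=3.3,interpolation=2))
im=camera('top')[:,:,::-1]; cv2.imwrite('pics/top2.png',im)
E
```

```text
t 6.8 pos [ 0.5613 -0.1888  0.3172] shift(tool) mm [  1.7   0.3 179.2] turn deg [-0.01  0.03  0.01] F [ 1.   0.8 -3.4] grip 0.182
```

View pics/s2z.png

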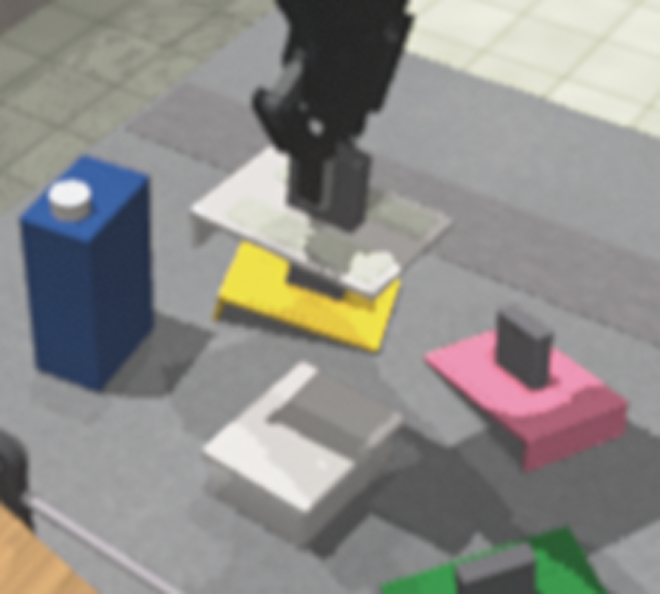

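View pics/top2.png

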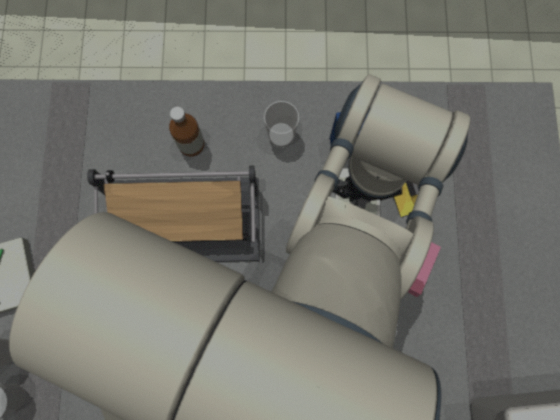

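The carrier is held and clear of the tub, and looks level. I'll fit its pose in the hand from the side view: plate corners (192,210), (272,150), (452,220), (373,296) in the zoomed crop.

```bash
python3 - <<'E'
from to import *
cp=load()
sp=un([(192,210),(272,150),(452,220),(373,296)],3.3,(230,60))
tcp=np.array([.5613,-.1888,.3172])
def f(v,full=True):
    x,y,z,yaw,pit=v
    Ry=Ro.from_euler('y',pit).as_matrix()
    T=(np.array([(70,45,6),(70,-45,6),(-65,-45,6),(-65,45,6)])/1000)@(Rz(yaw)@Ry).T+[x,y,z]
    return (proj(cp['side'],T)-sp).ravel()
r=least_squares(f,[.56,-.19,.225,-.04,0]);print('free',np.round(r.x,4),r.fun.round(1))
r=least_squares(lambda u:f([u[0],tcp[1],u[1],-.042,u[2]]),[.56,.225,0]);print('yfix',np.round(r.x,4),r.fun.round(1), 'rel',(r.x[0]-tcp[0]).round(4),(r.x[1]-tcp[2]).round(4))
r=least_squares(lambda u:f([u[0],tcp[1],u[1],-.042,0]),[.56,.225]);print('pit0',np.round(r.x,4),r.fun.round(1), 'rel',(r.x[0]-tcp[0]).round(4),(r.x[1]-tcp[2]).round(4))
E
```

```text
free [ 0.5661 -0.199   0.2115 -0.0321  0.0036] [-0.2  0.8  0.4 -0.8 -0.3  0.3  0.1 -0.3]
yfix [0.5605 0.2201 0.0159] [-0.9  0.9  0.5 -0.9  0.4  0.2 -0.  -0.1] rel -0.0008 -0.0971
pit0 [0.5606 0.2201] [-0.9  0.5  0.5 -1.3  0.3  0.6 -0.1  0.3] rel -0.0007 -0.0971
```

```bash
cat >> to.py <<'E'
RAIL=np.array([.6392,.2052,.150]); YAW=.0245
GX,GZ=.0012,.094  # TCP in carrier frame (x, z)
def tcp_for(hx,hy,hz,slope,yaw=YAW):
    "TCP pose with hook point at rail-frame (hx,hy,hz) and carrier pitched up by slope"
    Rc=Rz(yaw)@Ro.from_euler('y',-slope).as_matrix()
    h=RAIL+Rz(YAW)@np.array([hx,hy,hz])
    o=h-Rc@np.array([.055,0,-.008])
    return o+Rc@np.array([GX,0,GZ]), np.column_stack([-Rc[:,0],Rc[:,1],-Rc[:,2]])
E
python3 -c "
from to import *
p,R=tcp_for(.001,.01,.065,0);print(p.round(4))
delta(p,R)"
```

```text
[0.5862 0.2139 0.317 ]
t 6.9 pos [ 0.561  -0.1887  0.3161] shift(tool) mm [ -8.3 403.3  -0.8] turn deg [ 0.03 -0.08 -3.8 ] F [ 0.8  0.8 -2.2] grip 0.175
```

>>> jog_arm(
  steps=[
    {"dx":0,"dy":0,"dz":-0.001,"rx":0,"ry":0,"rz":-3.8,"grip":0},
    {"dx":-0.0022,"dy":0.0251,"dz":0,"rx":0,"ry":0,"rz":0,"grip":0},
    {"dx":-0.0022,"dy":0.0251,"dz":0,"rx":0,"ry":0,"rz":0,"grip":0},
    {"dx":-0.0022,"dy":0.0251,"dz":0,"rx":0,"ry":0,"rz":0,"grip":0},
    {"dx":-0.0022,"dy":0.0251,"dz":0,"rx":0,"ry":0,"rz":0,"grip":0},
    {"dx":-0.0022,"dy":0.0251,"dz":0,"rx":0,"ry":0,"rz":0,"grip":0},
    {"dx":-0.0022,"dy":0.0251,"dz":0,"rx":0,"ry":0,"rz":0,"grip":0},
    {"dx":-0.0022,"dy":0.0251,"dz":0,"rx":0,"ry":0,"rz":0,"grip":0},
    {"dx":-0.0022,"dy":0.0251,"dz":0,"rx":0,"ry":0,"rz":0,"grip":0},
    {"dx":-0.0022,"dy":0.0251,"dz":0,"rx":0,"ry":0,"rz":0,"grip":0},
    {"dx":-0.0022,"dy":0.0251,"dz":0,"rx":0,"ry":0,"rz":0,"grip":0},
    {"dx":-0.0022,"dy":0.0251,"dz":0,"rx":0,"ry":0,"rz":0,"grip":0},
    {"dx":-0.0022,"dy":0.0251,"dz":0,"rx":0,"ry":0,"rz":0,"grip":0},
    {"dx":-0.0022,"dy":0.0251,"dz":0,"rx":0,"ry":0,"rz":0,"grip":0},
    {"dx":-0.0022,"dy":0.0251,"dz":0,"rx":0,"ry":0,"rz":0,"grip":0},
    {"dx":-0.0022,"dy":0.0251,"dz":0,"rx":0,"ry":0,"rz":0,"grip":0},
    {"dx":-0.0022,"dy":0.0251,"dz":0,"rx":0,"ry":0,"rz":0,"grip":0},
    {"dx":0,"dy":0,"dz":0,"rx":0,"ry":0,"rz":0,"grip":0},
    {"dx":0,"dy":0,"dz":0,"rx":0,"ry":0,"rz":0,"grip":0},
  ],
)

```text
clock: 8.8
position: [0.5864, 0.2136, 0.3168]
tcp_rot: [-0.013, 1.0, -0.0, -0.001]
ft_force: [-0.1, -0.8, -2.0]
grip_width: 0.18
```

```bash
python3 - <<'E'
from to import *
from bench import camera
p,R=tcp_for(.001,.01,.065,0);delta(p,R)
im=camera('side')[:,:,::-1]; cv2.imwrite('pics/side3.png',im)
cv2.imwrite('pics/s3z.png',cv2.resize(im[150:370,80:340],None,fx=2.7,fy=2.7,interpolation=2))
im=camera('top')[:,:,::-1]; cv2.imwrite('pics/top3.png',im)
cv2.imwrite('pics/t3z.png',cv2.resize(im[130:280,80:280],None,fx=3.9,fy=3.9,interpolation=2))
E
```

```text
t 8.8 pos [0.5864 0.2136 0.3168] shift(tool) mm [ 0.2  0.3 -0.2] turn deg [-0.04 -0.1   0.06] F [-0.1 -0.8 -2. ] grip 0.18
```

View pics/s3z.png

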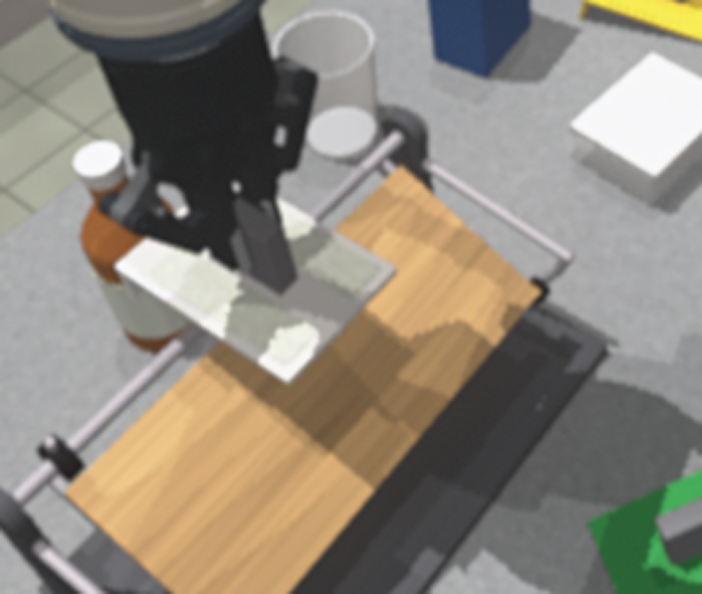

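View pics/t3z.png

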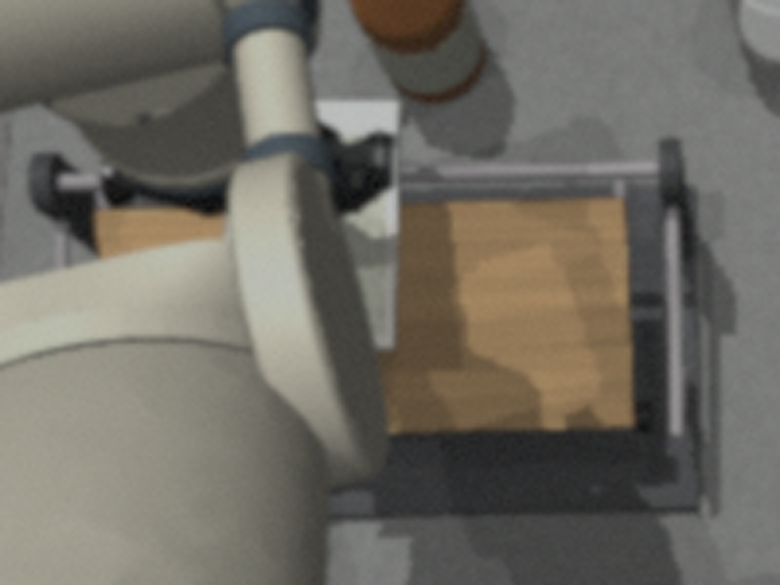

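```bash
python3 - <<'E'
from to import *
cp=load()
sp=un([(116,265),(396,268),(290,382)],2.7,(80,150)); tp=un([(400,100),(394,350)],3.9,(80,130))
C=np.array([(70,45,6),(70,-45,6),(-65,-45,6),(-65,45,6)])/1000
tcp=np.array([.5864,.2136,.3168])
def f(v):
    x,y,z,yaw,pit=v
    T=C@(Rz(yaw)@Ro.from_euler('y',-pit).as_matrix()).T+[x,y,z]
    return np.r_[(proj(cp['side'],T[[0,2,3]])-sp).ravel(),(proj(cp['top'],T[[1,2]])-tp).ravel()]
r=least_squares(f,[.586,.2136,.223,.0245,0]);print(np.round(r.x,4),r.fun.round(1),'rel',(r.x[:3]-tcp).round(4))
r=least_squares(lambda u:f([u[0],tcp[1],u[1],.0245,u[2]]),[.586,.223,0]);print(np.round(r.x,4),r.fun.round(1))
E
```

```text
[0.5859 0.2131 0.2196 0.023  0.0093] [ 0.2  0.1  0.8  0.3 -0.3 -0.1 -0.3 -0.3 -0.2 -0.6] rel [-0.0005 -0.0005 -0.0972]
[0.5855 0.2203 0.0082] [-0.   0.3  0.7  0.2 -0.4 -0.  -0.6 -0.2 -0.5 -0.5]
```

The fit agrees with the earlier one: underside about 97 mm below the TCP, pitch within 0.01. Lowering the hook over the rail.

>>> jog_arm(
  steps=[
    {"dx":-0.001,"dy":0,"dz":0.01,"rx":0,"ry":0,"rz":0,"grip":0},
    {"dx":0,"dy":0,"dz":0.01,"rx":0,"ry":0,"rz":0,"grip":0},
    {"dx":0,"dy":0,"dz":0.01,"rx":0,"ry":0,"rz":0,"grip":0},
    {"dx":0,"dy":0,"dz":0.01,"rx":0,"ry":0,"rz":0,"grip":0},
    {"dx":0,"dy":0,"dz":0.008,"rx":0,"ry":0,"rz":0,"grip":0},
    {"dx":0,"dy":0,"dz":0.006,"rx":0,"ry":0,"rz":0,"grip":0},
    {"dx":0,"dy":0,"dz":0.004,"rx":0,"ry":0,"rz":0,"grip":0},
    {"dx":0,"dy":0,"dz":0,"rx":0,"ry":0,"rz":0,"grip":0},
    {"dx":0,"dy":0,"dz":0,"rx":0,"ry":0,"rz":0,"grip":0},
    {"dx":0,"dy":0,"dz":0,"rx":0,"ry":0,"rz":0,"grip":0},
  ],
)

```text
clock: 9.9
position: [0.588, 0.2135, 0.2603]
tcp_rot: [-0.012, 1.0, 0.0, 0.0]
ft_force: [-0.0, 0.4, -1.4]
grip_width: 0.179
```

```bash
sed -i 's/^GX,GZ=.*/GX,GZ=.0006,.0965/' to.py; python3 - <<'E'
from to import *
from bench import camera
p,R=tcp_for(.001,.01,.002,0);delta(p,R)
im=camera('side')[:,:,::-1]; cv2.imwrite('pics/side4.png',im)
cv2.imwrite('pics/s4z.png',cv2.resize(im[180:350,80:300],None,fx=3.5,fy=3.5,interpolation=2))
im=camera('top')[:,:,::-1]; cv2.imwrite('pics/top4.png',im)
cv2.imwrite('pics/t4z.png',cv2.resize(im[130:280,80:280],None,fx=3.9,fy=3.9,interpolation=2))
E
```

```text
t 9.9 pos [0.588  0.2135 0.2603] shift(tool) mm [2.4 0.4 3.8] turn deg [0.01 0.04 0.  ] F [-0.   0.4 -1.4] grip 0.179
```

View pics/s4z.png

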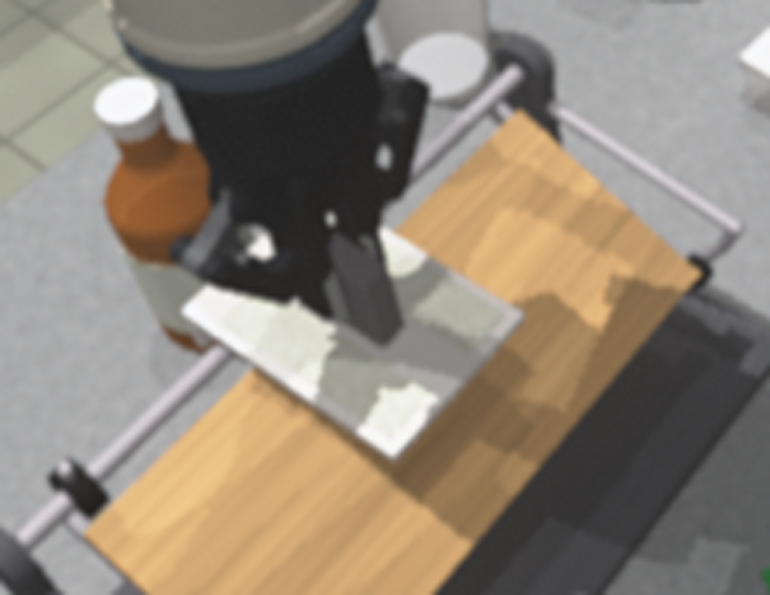

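View pics/t4z.png

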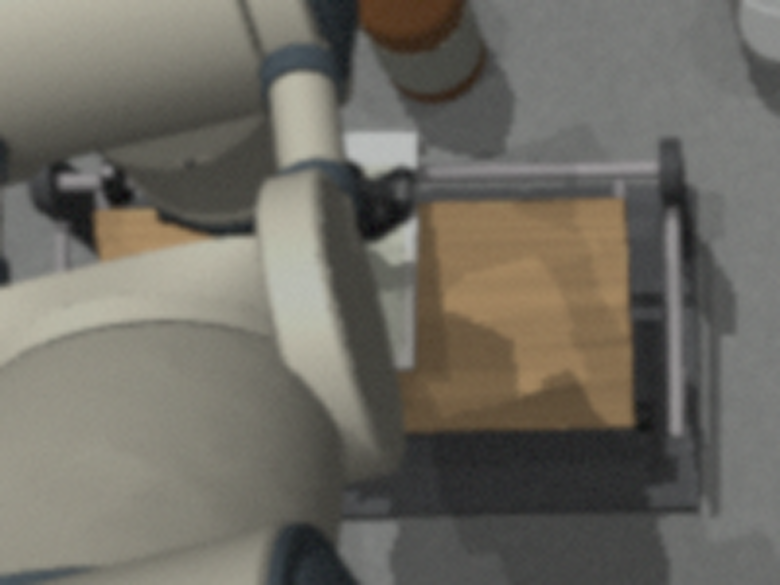

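```bash
python3 - <<'E'
from to import *
cp=load()
sp=un([(183,311),(522,314),(395,460)],3.5,(80,180)); tp=un([(418,132),(415,368)],3.9,(80,130))
C=np.array([(70,45,6),(70,-45,6),(-65,-45,6),(-65,45,6)])/1000
tcp=np.array([.588,.2135,.2603])
def f(v):
    x,y,z,yaw,pit=v
    T=C@(Rz(yaw)@Ro.from_euler('y',-pit).as_matrix()).T+[x,y,z]
    return np.r_[(proj(cp['side'],T[[0,2,3]])-sp).ravel(),(proj(cp['top'],T[[1,2]])-tp).ravel()]
r=least_squares(f,[.586,.2136,.163,.0245,0]);print(np.round(r.x,4),r.fun.round(1),'rel',(r.x[:3]-tcp).round(4))
v=r.x;h=v[:3]+Rz(v[3])@Ro.from_euler('y',-v[4]).as_matrix()@[.055,0,-.008]
print('hook in rail',(Rz(YAW).T@(h-RAIL)).round(4))
E
```

```text
[0.5884 0.2134 0.1612 0.0252 0.0108] [-0.1  0.2  0.9  0.6 -0.1 -0.5 -0.  -0.5 -0.3 -0.4] rel [ 0.0004 -0.0001 -0.0991]
hook in rail [0.0045 0.0094 0.0038]
```

>>> jog_arm(
  steps=[
    {"dx":0.002,"dy":0,"dz":0.002,"rx":0,"ry":0,"rz":0,"grip":0},
    {"dx":0,"dy":0,"dz":0.002,"rx":0,"ry":0,"rz":0,"grip":0},
    {"dx":0,"dy":0,"dz":0,"rx":0,"ry":0,"rz":0,"grip":0},
    {"dx":0,"dy":0,"dz":0,"rx":0,"ry":0,"rz":0,"grip":0},
  ],
)

```text
clock: 10.4
position: [0.5858, 0.2134, 0.2558]
tcp_rot: [-0.012, 1.0, -0.0, -0.0]
ft_force: [0.4, 0.4, -1.9]
grip_width: 0.178
```

Hooked at about 73 mm short of the collar with no contact force, and level, so it is well off the board. Sliding toward the collar.

>>> jog_arm(
  steps=[
    {"dx":0,"dy":0.005,"dz":0,"rx":0,"ry":0,"rz":0,"grip":0},
    {"dx":0,"dy":0.01,"dz":0,"rx":0,"ry":0,"rz":0,"grip":0},
    {"dx":0,"dy":0.01,"dz":0,"rx":0,"ry":0,"rz":0,"grip":0},
    {"dx":0,"dy":0.01,"dz":0,"rx":0,"ry":0,"rz":0,"grip":0},
    {"dx":0,"dy":0.01,"dz":0,"rx":0,"ry":0,"rz":0,"grip":0},
    {"dx":0,"dy":0.01,"dz":0,"rx":0,"ry":0,"rz":0,"grip":0},
    {"dx":0,"dy":0.005,"dz":0,"rx":0,"ry":0,"rz":0,"grip":0},
    {"dx":0,"dy":0,"dz":0,"rx":0,"ry":0,"rz":0,"grip":0},
    {"dx":0,"dy":0,"dz":0,"rx":0,"ry":0,"rz":0,"grip":0},
  ],
)

```text
clock: 11.3
position: [0.5843, 0.2733, 0.2558]
tcp_rot: [-0.012, 1.0, -0.0, -0.0]
ft_force: [-0.4, 0.3, -1.9]
grip_width: 0.175
```

```bash
python3 - <<'E'
from to import *
from bench import camera
p,R=tcp_for(.001,.083,.001,0);delta(p,R)
im=camera('side')[:,:,::-1]; cv2.imwrite('pics/side5.png',im)
cv2.imwrite('pics/s5z.png',cv2.resize(im[220:380,60:260],None,fx=3.7,fy=3.7,interpolation=2))
E
```

```text
t 11.3 pos [0.5843 0.2733 0.2558] shift(tool) mm [ 0.2 13.6  0.3] turn deg [-0.01 -0.    0.01] F [-0.4  0.3 -1.9] grip 0.175
```

View pics/s5z.png

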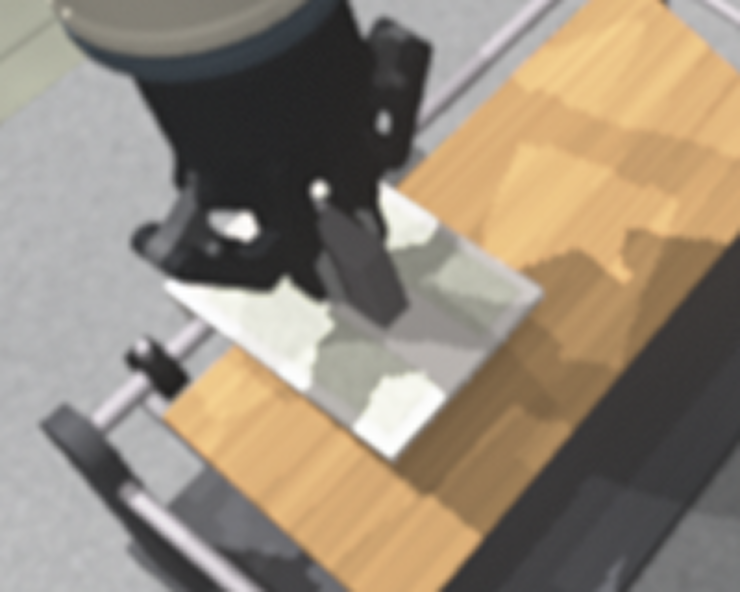

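>>> jog_arm(
  steps=[
    {"dx":0,"dy":0.003,"dz":0,"rx":0,"ry":0,"rz":0,"grip":0},
    {"dx":0,"dy":0.003,"dz":0,"rx":0,"ry":0,"rz":0,"grip":0},
    {"dx":0,"dy":0.002,"dz":0,"rx":0,"ry":0,"rz":0,"grip":0},
    {"dx":0,"dy":0,"dz":0,"rx":0,"ry":0,"rz":0,"grip":0},
  ],
)

```text
clock: 11.75
position: [0.5841, 0.2816, 0.2559]
tcp_rot: [-0.012, 1.0, 0.0, 0.0]
ft_force: [0.1, -0.7, -2.4]
grip_width: 0.174
```

>>> jog_arm(
  steps=[
    {"dx":0,"dy":0.001,"dz":0,"rx":0,"ry":0,"rz":0,"grip":0},
    {"dx":0,"dy":0.001,"dz":0,"rx":0,"ry":0,"rz":0,"grip":0},
    {"dx":0,"dy":0,"dz":0,"rx":0,"ry":0,"rz":0,"grip":0},
  ],
)

```text
clock: 12.05
position: [0.5841, 0.2835, 0.2559]
tcp_rot: [-0.012, 1.0, 0.0, -0.0]
ft_force: [0.0, -0.6, -1.3]
grip_width: 0.177
```

>>> jog_arm(
  steps=[
    {"dx":0,"dy":0.001,"dz":0,"rx":0,"ry":0,"rz":0,"grip":0},
    {"dx":0,"dy":0.001,"dz":0,"rx":0,"ry":0,"rz":0,"grip":0},
    {"dx":0,"dy":0,"dz":0,"rx":0,"ry":0,"rz":0,"grip":0},
  ],
)

```text
clock: 12.35
position: [0.584, 0.2855, 0.2558]
tcp_rot: [-0.012, 1.0, 0.0, -0.0]
ft_force: [0.1, 0.8, -2.2]
grip_width: 0.178
```

>>> jog_arm(
  steps=[
    {"dx":0,"dy":0.001,"dz":0,"rx":0,"ry":0,"rz":0,"grip":0},
    {"dx":0,"dy":0.001,"dz":0,"rx":0,"ry":0,"rz":0,"grip":0},
    {"dx":0,"dy":0,"dz":0,"rx":0,"ry":0,"rz":0,"grip":0},
  ],
)

```text
clock: 12.65
position: [0.584, 0.2875, 0.2559]
tcp_rot: [-0.012, 1.0, 0.0, 0.0]
ft_force: [0.5, -0.0, -1.7]
grip_width: 0.177
```

>>> jog_arm(
  steps=[
    {"dx":0,"dy":0.001,"dz":0,"rx":0,"ry":0,"rz":0,"grip":0},
    {"dx":0,"dy":0.001,"dz":0,"rx":0,"ry":0,"rz":0,"grip":0},
    {"dx":0,"dy":0,"dz":0,"rx":0,"ry":0,"rz":0,"grip":0},
  ],
)

```text
clock: 12.95
position: [0.5839, 0.2895, 0.2559]
tcp_rot: [-0.012, 1.0, 0.0, 0.0]
ft_force: [-0.3, 0.4, -1.8]
grip_width: 0.183
```

```bash
python3 - <<'E'
from to import *
from bench import camera
p,R=tcp_for(.001,.083,.001,0);delta(p,R)
im=camera('side')[:,:,::-1]; cv2.imwrite('pics/side6.png',im)
cv2.imwrite('pics/s6z.png',cv2.resize(im[250:370,60:220],None,fx=4.7,fy=4.7,interpolation=2))
E
```

```text
t 12.95 pos [0.5839 0.2895 0.2559] shift(tool) mm [ 0.2 -2.6  0.4] turn deg [0. 0. 0.] F [-0.3  0.4 -1.8] grip 0.183
```

View pics/s6z.png

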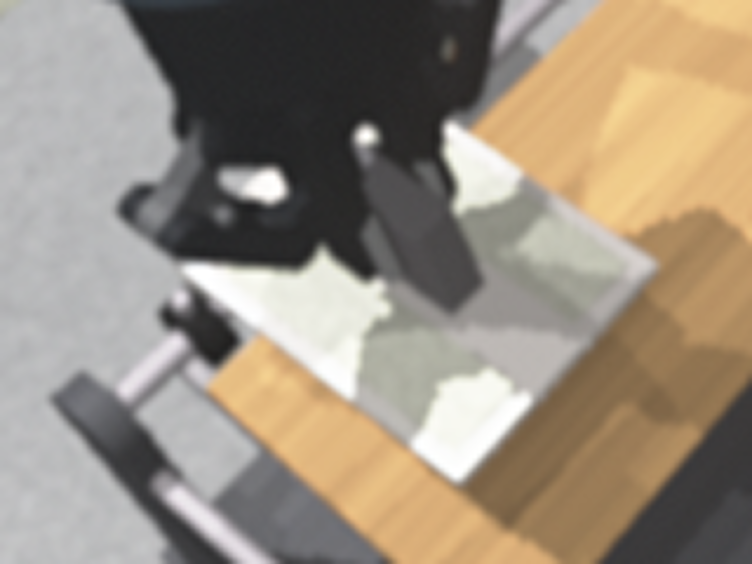

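Almost there: the plate's side at about (215,290) nearly covers the collar's near face, but there is still no force. Continuing in 1 mm steps.

>>> jog_arm(
  steps=[
    {"dx":0,"dy":0.001,"dz":0,"rx":0,"ry":0,"rz":0,"grip":0},
    {"dx":0,"dy":0.001,"dz":0,"rx":0,"ry":0,"rz":0,"grip":0},
    {"dx":0,"dy":0,"dz":0,"rx":0,"ry":0,"rz":0,"grip":0},
  ],
)

```text
clock: 13.3
position: [0.5839, 0.2913, 0.2559]
tcp_rot: [-0.012, 1.0, -0.0, -0.0]
ft_force: [-0.0, -0.8, -0.9]
grip_width: 0.181
```

>>> jog_arm(
  steps=[
    {"dx":0,"dy":0.001,"dz":0,"rx":0,"ry":0,"rz":0,"grip":0},
    {"dx":0,"dy":0.001,"dz":0,"rx":0,"ry":0,"rz":0,"grip":0},
    {"dx":0,"dy":0,"dz":0,"rx":0,"ry":0,"rz":0,"grip":0},
  ],
)

```text
clock: 13.6
position: [0.5836, 0.2923, 0.2559]
tcp_rot: [-0.012, 1.0, -0.001, -0.0]
ft_force: [-4.4, -10.4, 3.1]
grip_width: 0.176
```

Contact with the collar: Fy is -10 N and the TCP stalled at y≈0.292. I ease off slightly and start tilting about the rail.

>>> jog_arm(
  steps=[
    {"dx":0,"dy":-0.0005,"dz":0,"rx":0,"ry":0,"rz":0,"grip":0},
    {"dx":0,"dy":0,"dz":0,"rx":0,"ry":0,"rz":0,"grip":0},
  ],
)

```text
clock: 13.8
position: [0.5837, 0.292, 0.2559]
tcp_rot: [-0.012, 1.0, -0.001, -0.0]
ft_force: [-1.8, -8.0, 2.2]
grip_width: 0.176
```

>>> jog_arm(
  steps=[
    {"dx":0.004,"dy":0,"dz":0.0023,"rx":0,"ry":-2.25,"rz":0,"grip":0},
    {"dx":0.004,"dy":0,"dz":0.0023,"rx":0,"ry":-2.25,"rz":0,"grip":0},
    {"dx":0.004,"dy":0,"dz":0.0023,"rx":0,"ry":-2.25,"rz":0,"grip":0},
    {"dx":0.004,"dy":0,"dz":0.0023,"rx":0,"ry":-2.25,"rz":0,"grip":0},
    {"dx":0,"dy":0,"dz":0,"rx":0,"ry":0,"rz":0,"grip":0},
  ],
)

```text
clock: 14.3
position: [0.5675, 0.2916, 0.2453]
tcp_rot: [-0.012, 0.997, 0.0, 0.079]
ft_force: [-0.8, -9.9, -2.2]
grip_width: 0.174
```

```bash
python3 - <<'E'
from to import *
for a in (0.157,.393): p,R=tcp_for(.001,.088,.001,a);delta(p,R)
E
```

```text
t 14.3 pos [0.5675 0.2916 0.2453] shift(tool) mm [-0.6 -0.2 -0.3] turn deg [-0.09  0.01  0.  ] F [-0.8 -9.9 -2.2] grip 0.174
t 14.3 pos [0.5675 0.2916 0.2453] shift(tool) mm [22.3 -0.1 15.3] turn deg [-9.000e-02 -1.351e+01  1.000e-02] F [-0.8 -9.9 -2.2] grip 0.174
```

>>> jog_arm(
  steps=[
    {"dx":0.004,"dy":-0.0004,"dz":0.0023,"rx":0,"ry":-2.25,"rz":0,"grip":0},
    {"dx":0.004,"dy":0,"dz":0.0023,"rx":0,"ry":-2.25,"rz":0,"grip":0},
    {"dx":0.004,"dy":0,"dz":0.0023,"rx":0,"ry":-2.25,"rz":0,"grip":0},
    {"dx":0.004,"dy":0,"dz":0.0023,"rx":0,"ry":-2.25,"rz":0,"grip":0},
    {"dx":0.004,"dy":0,"dz":0.0023,"rx":0,"ry":-2.25,"rz":0,"grip":0},
    {"dx":0,"dy":0,"dz":0,"rx":0,"ry":0,"rz":0,"grip":0},
    {"dx":0,"dy":0,"dz":0,"rx":0,"ry":0,"rz":0,"grip":0},
  ],
)

```text
clock: 15.0
position: [0.5508, 0.2909, 0.2294]
tcp_rot: [-0.012, 0.985, 0.001, 0.175]
ft_force: [-2.7, -8.1, -1.3]
grip_width: 0.176
```

```bash
python3 - <<'E'
from to import *
from bench import camera
for a in (.393,.47): p,R=tcp_for(.001,.088,.001,a);delta(p,R)
im=camera('side')[:,:,::-1]; cv2.imwrite('pics/side7.png',im)
cv2.imwrite('pics/s7z.png',cv2.resize(im[240:390,60:240],None,fx=4.2,fy=4.2,interpolation=2))
E
```

```text
t 15.0 pos [0.5508 0.2909 0.2294] shift(tool) mm [3.8 0.2 1.5] turn deg [-0.09 -2.38 -0.  ] F [-2.7 -8.1 -1.3] grip 0.176
t 15.0 pos [0.5508 0.2909 0.2294] shift(tool) mm [11.5  0.2  6.4] turn deg [-0.09 -6.8   0.  ] F [-2.7 -8.1 -1.3] grip 0.176
```

View pics/s7z.png

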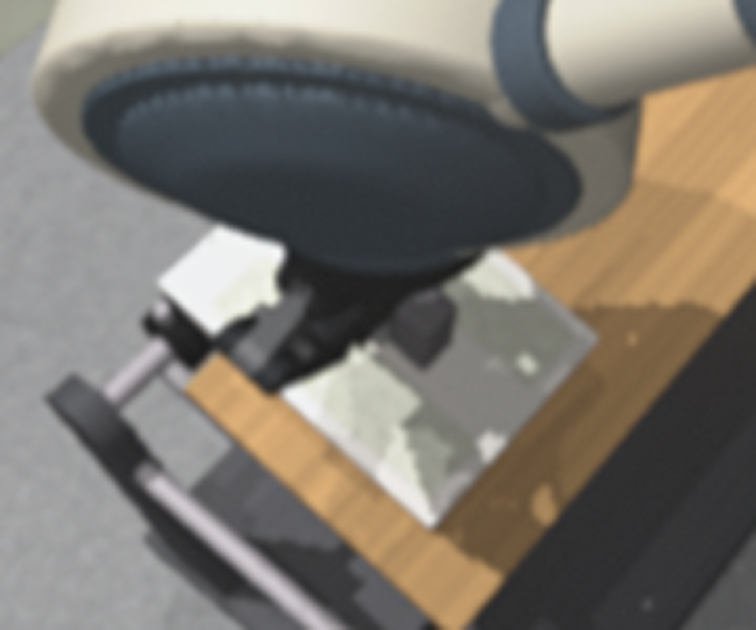

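>>> jog_arm(
  steps=[
    {"dx":0.004,"dy":0,"dz":0.0023,"rx":0,"ry":-2.25,"rz":0,"grip":0},
    {"dx":0,"dy":0,"dz":0,"rx":0,"ry":0,"rz":0,"grip":0},
    {"dx":0.002,"dy":0,"dz":0.001,"rx":0,"ry":-1.1,"rz":0,"grip":0},
    {"dx":0,"dy":0,"dz":0,"rx":0,"ry":0,"rz":0,"grip":0},
  ],
)

```text
clock: 15.45
position: [0.5468, 0.2909, 0.2243]
tcp_rot: [-0.012, 0.979, 0.002, 0.204]
ft_force: [0.0, -8.6, -0.0]
grip_width: 0.175
```

>>> jog_arm(
  steps=[
    {"dx":0.002,"dy":0,"dz":0.001,"rx":0,"ry":-1.1,"rz":0,"grip":0},
    {"dx":0,"dy":0,"dz":0,"rx":0,"ry":0,"rz":0,"grip":0},
    {"dx":0,"dy":0,"dz":0,"rx":0,"ry":0,"rz":0,"grip":0},
  ],
)

```text
clock: 15.75
position: [0.5455, 0.2908, 0.2227]
tcp_rot: [-0.012, 0.977, 0.002, 0.213]
ft_force: [-1.1, -7.7, -2.1]
grip_width: 0.179
```

```bash
python3 - <<'E'
from to import *
for a in (.44,.47): p,R=tcp_for(.001,.088,.001,a);delta(p,R)
s=state();print(np.round(s['ft_torque'],2),np.round(s['qpos'],2),np.round(s['position'],4))
E
```

```text
t 15.75 pos [0.5455 0.2908 0.2227] shift(tool) mm [ 1.2  0.1 -0.2] turn deg [-0.07 -0.58 -0.03] F [-1.1 -7.7 -2.1] grip 0.179
t 15.75 pos [0.5455 0.2908 0.2227] shift(tool) mm [4.3 0.1 1.5] turn deg [-0.07 -2.3  -0.03] F [-1.1 -7.7 -2.1] grip 0.179
[-1.12  0.3  -0.87] [ 0.47  0.49  1.72 -0.34  0.57 -0.87] [0.5455 0.2908 0.2227]
```

>>> jog_arm(
  steps=[
    {"dx":0.0012,"dy":0,"dz":0.0005,"rx":0,"ry":-0.6,"rz":0,"grip":0},
    {"dx":0,"dy":0,"dz":0,"rx":0,"ry":0,"rz":0,"grip":0},
    {"dx":0,"dy":0,"dz":0,"rx":0,"ry":0,"rz":0,"grip":0},
  ],
)

```text
clock: 16.05
position: [0.5448, 0.2908, 0.2218]
tcp_rot: [-0.012, 0.976, 0.002, 0.218]
ft_force: [-0.7, -7.1, -0.9]
grip_width: 0.177
```

>>> jog_arm(
  steps=[
    {"dx":0.0012,"dy":0,"dz":0.0005,"rx":0,"ry":-0.6,"rz":0,"grip":0},
    {"dx":0,"dy":0,"dz":0,"rx":0,"ry":0,"rz":0,"grip":0},
    {"dx":0,"dy":0,"dz":0,"rx":0,"ry":0,"rz":0,"grip":0},
  ],
)

```text
clock: 16.35
position: [0.544, 0.2908, 0.2209]
tcp_rot: [-0.012, 0.975, 0.002, 0.224]
ft_force: [1.6, -7.0, 0.1]
grip_width: 0.174
```

```bash
python3 - <<'E'
from to import *
for a in (.46,.48): p,R=tcp_for(.001,.088,.001,a);delta(p,R)
s=state();print(np.round(s['ft_torque'],2))
E
```

```text
t 16.35 pos [0.544  0.2908 0.2209] shift(tool) mm [ 1.1  0.  -0.1] turn deg [-0.07 -0.51 -0.03] F [ 1.6 -7.   0.1] grip 0.174
t 16.35 pos [0.544  0.2908 0.2209] shift(tool) mm [3.2 0.  1.1] turn deg [-0.07 -1.65 -0.03] F [ 1.6 -7.   0.1] grip 0.174
[-1.03  0.19 -0.94]
```

>>> jog_arm(
  steps=[
    {"dx":0.0012,"dy":0,"dz":0.0005,"rx":0,"ry":-0.6,"rz":0,"grip":0},
    {"dx":0,"dy":0,"dz":0,"rx":0,"ry":0,"rz":0,"grip":0},
    {"dx":0,"dy":0,"dz":0,"rx":0,"ry":0,"rz":0,"grip":0},
  ],
)

```text
clock: 16.65
position: [0.5432, 0.2908, 0.22]
tcp_rot: [-0.011, 0.973, 0.002, 0.229]
ft_force: [1.8, -7.7, -1.3]
grip_width: 0.18
```

>>> jog_arm(
  steps=[
    {"dx":0.0012,"dy":0,"dz":0.0005,"rx":0,"ry":-0.6,"rz":0,"grip":0},
    {"dx":0,"dy":0,"dz":0,"rx":0,"ry":0,"rz":0,"grip":0},
    {"dx":0,"dy":0,"dz":0,"rx":0,"ry":0,"rz":0,"grip":0},
  ],
)

```text
clock: 16.95
position: [0.5424, 0.2909, 0.219]
tcp_rot: [-0.011, 0.972, 0.002, 0.234]
ft_force: [2.2, -7.4, -1.0]
grip_width: 0.178
```

```bash
python3 - <<'E'
from to import *
from bench import camera
for a in (.47,.48): p,R=tcp_for(.001,.088,.001,a);delta(p,R)
s=state();print(np.round(s['ft_torque'],2))
im=camera('side')[:,:,::-1]; cv2.imwrite('pics/side8.png',im)
cv2.imwrite('pics/s8z.png',cv2.resize(im[270:390,80:230],None,fx=5,fy=5,interpolation=2))
E
```

```text
t 16.95 pos [0.5424 0.2909 0.219 ] shift(tool) mm [-0.1 -0.  -0.5] turn deg [-0.06  0.13 -0.04] F [ 2.2 -7.4 -1. ] grip 0.178
t 16.95 pos [0.5424 0.2909 0.219 ] shift(tool) mm [ 0.9 -0.   0.1] turn deg [-0.06 -0.44 -0.04] F [ 2.2 -7.4 -1. ] grip 0.178
[-1.05  0.01 -1.04]
```

View pics/s8z.png

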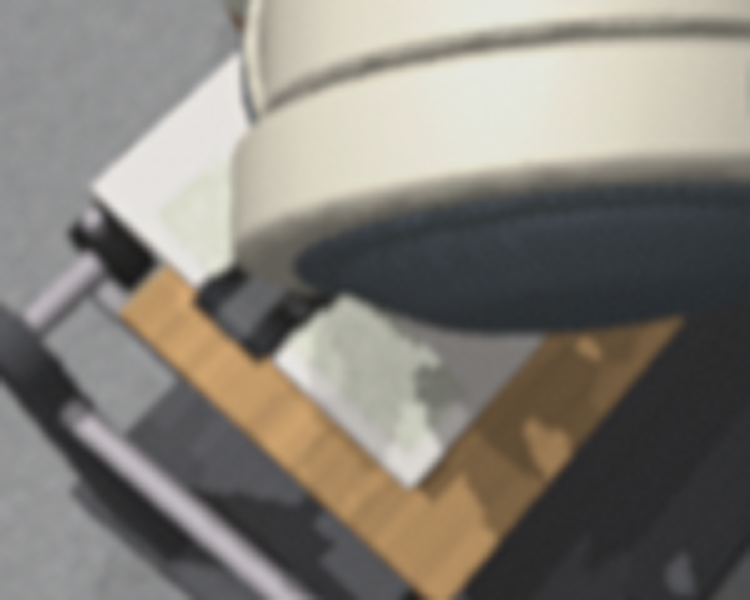

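>>> jog_arm(
  steps=[
    {"dx":0,"dy":0,"dz":0.001,"rx":0,"ry":0,"rz":0,"grip":0},
    {"dx":0,"dy":0,"dz":0,"rx":0,"ry":0,"rz":0,"grip":0},
    {"dx":0,"dy":0,"dz":0,"rx":0,"ry":0,"rz":0,"grip":0},
  ],
)

```text
clock: 17.3
position: [0.5428, 0.2908, 0.2182]
tcp_rot: [-0.011, 0.972, 0.002, 0.234]
ft_force: [-1.0, -8.5, 0.6]
grip_width: 0.178
```

```bash
cat >> to.py <<'E'
def ft():
    s=state(); R=Ro.from_quat(s['tcp_rot'])
    print('F tool',R.inv().apply(s['ft_force']).round(2),'T tool',R.inv().apply(s['ft_torque']).round(2),'T world',np.round(s['ft_torque'],2),'clock',s['clock'])
E
python3 - <<'E'
from to import *
p,R=tcp_for(.001,.088,.001,.48);delta(p,R);ft()
E
```

```text
t 17.3 pos [0.5428 0.2908 0.2182] shift(tool) mm [ 0.9  0.1 -0.9] turn deg [-0.07 -0.45 -0.05] F [-1.  -8.5  0.6] grip 0.178
F tool [ 0.78 -8.43 -1.09] T tool [1.38 0.07 0.44] T world [-1.03  0.04 -1.02] clock 17.3
```

>>> jog_arm(
  steps=[
    {"dx":0,"dy":0,"dz":0.001,"rx":0,"ry":0,"rz":0,"grip":0},
    {"dx":0,"dy":0,"dz":0,"rx":0,"ry":0,"rz":0,"grip":0},
    {"dx":0,"dy":0,"dz":0,"rx":0,"ry":0,"rz":0,"grip":0},
  ],
)

```text
clock: 17.6
position: [0.5432, 0.2907, 0.2173]
tcp_rot: [-0.011, 0.972, 0.002, 0.234]
ft_force: [-0.1, -7.8, 1.3]
grip_width: 0.176
```

```bash
python3 - <<'E'
from to import *
p,R=tcp_for(.001,.088,.001,.48);delta(p,R);ft()
E
```

```text
t 17.6 pos [0.5432 0.2907 0.2173] shift(tool) mm [ 0.9  0.1 -1.9] turn deg [-0.08 -0.45 -0.05] F [-0.1 -7.8  1.3] grip 0.176
F tool [-0.31 -7.75 -1.24] T tool [1.48 0.09 0.4 ] T world [-1.13  0.06 -1.03] clock 17.6
```

>>> jog_arm(
  steps=[
    {"dx":0,"dy":0,"dz":0.001,"rx":0,"ry":0,"rz":0,"grip":0},
    {"dx":0,"dy":0,"dz":0,"rx":0,"ry":0,"rz":0,"grip":0},
    {"dx":0,"dy":0,"dz":0,"rx":0,"ry":0,"rz":0,"grip":0},
  ],
)

```text
clock: 17.9
position: [0.5436, 0.2907, 0.2164]
tcp_rot: [-0.011, 0.972, 0.002, 0.234]
ft_force: [-1.1, -9.1, 1.5]
grip_width: 0.174
```

```bash
python3 - <<'E'
from to import *
p,R=tcp_for(.001,.088,.001,.48);delta(p,R);ft()
E
```

```text
t 17.9 pos [0.5436 0.2907 0.2164] shift(tool) mm [ 0.8  0.1 -2.9] turn deg [-0.08 -0.45 -0.05] F [-1.1 -9.1  1.5] grip 0.174
F tool [ 0.47 -9.07 -1.87] T tool [1.51 0.09 0.46] T world [-1.14  0.06 -1.1 ] clock 17.9
```

>>> jog_arm(
  steps=[
    {"dx":0,"dy":-0.0004,"dz":0.001,"rx":0,"ry":0,"rz":0,"grip":0},
    {"dx":0,"dy":0,"dz":0,"rx":0,"ry":0,"rz":0,"grip":0},
    {"dx":0,"dy":0,"dz":0,"rx":0,"ry":0,"rz":0,"grip":0},
  ],
)

```text
clock: 18.2
position: [0.5441, 0.2906, 0.2159]
tcp_rot: [-0.011, 0.972, 0.003, 0.234]
ft_force: [-2.9, -8.5, 6.1]
grip_width: 0.18
```

```bash
python3 - <<'E'
from to import *
p,R=tcp_for(.001,.088,.001,.48);delta(p,R);ft()
E
```

```text
t 18.2 pos [0.5441 0.2906 0.2159] shift(tool) mm [ 1.1  0.3 -3.6] turn deg [-0.05 -0.42 -0.05] F [-2.9 -8.5  6.1] grip 0.18
F tool [-0.04 -8.46 -6.84] T tool [1.12 0.59 0.36] T world [-0.85  0.57 -0.83] clock 18.2
```

First board contact: tool-z force rose from -1.9 to -6.8 N. The moment puts it at the lower edge, so I am slightly over-tilted. I untilt about that edge.

>>> jog_arm(
  steps=[
    {"dx":-0.0009,"dy":-0.0003,"dz":0.0006,"rx":0,"ry":0.5,"rz":0,"grip":0},
    {"dx":0,"dy":0,"dz":0,"rx":0,"ry":0,"rz":0,"grip":0},
    {"dx":0,"dy":0,"dz":0,"rx":0,"ry":0,"rz":0,"grip":0},
  ],
)

```text
clock: 18.5
position: [0.5447, 0.2904, 0.216]
tcp_rot: [-0.012, 0.973, 0.003, 0.23]
ft_force: [-12.7, -7.3, 13.7]
grip_width: 0.176
```

```bash
python3 - <<'E'
from to import *
p,R=tcp_for(.001,.088,.001,.48);delta(p,R);ft()
E
```

```text
t 18.5 pos [0.5447 0.2904 0.216 ] shift(tool) mm [ 1.7  0.5 -3.7] turn deg [-0.03 -0.92 -0.04] F [-12.7  -7.3  13.7] grip 0.176
F tool [  5.33  -7.02 -18.01] T tool [0.68 0.63 0.31] T world [-0.48  0.62 -0.58] clock 18.5
```

>>> jog_arm(
  steps=[
    {"dx":0.0005,"dy":0,"dz":-0.0003,"rx":0,"ry":0,"rz":0,"grip":0},
    {"dx":0,"dy":0,"dz":0,"rx":0,"ry":0,"rz":0,"grip":0},
    {"dx":0,"dy":0,"dz":0,"rx":0,"ry":0,"rz":0,"grip":0},
  ],
)

```text
clock: 18.8
position: [0.5446, 0.2905, 0.2161]
tcp_rot: [-0.012, 0.973, 0.003, 0.23]
ft_force: [-6.1, -6.3, 9.1]
grip_width: 0.178
```

```bash
python3 - <<'E'
from to import *
from bench import camera
p,R=tcp_for(.001,.088,.001,.48);delta(p,R);ft()
for n in('side','top'): cv2.imwrite(f'pics/{n}9.png',camera(n)[:,:,::-1])
a=cv2.imread('pics/side9.png')
cv2.imwrite('pics/s9z.png',cv2.resize(a[270:390,80:230],None,fx=5,fy=5,interpolation=2))
E
```

```text
t 18.8 pos [0.5446 0.2905 0.2161] shift(tool) mm [ 1.6  0.4 -3.6] turn deg [-0.02 -0.89 -0.04] F [-6.1 -6.3  9.1] grip 0.178
F tool [  1.52  -6.13 -10.94] T tool [0.84 0.14 0.39] T world [-0.58  0.12 -0.73] clock 18.8
```

View pics/s9z.png

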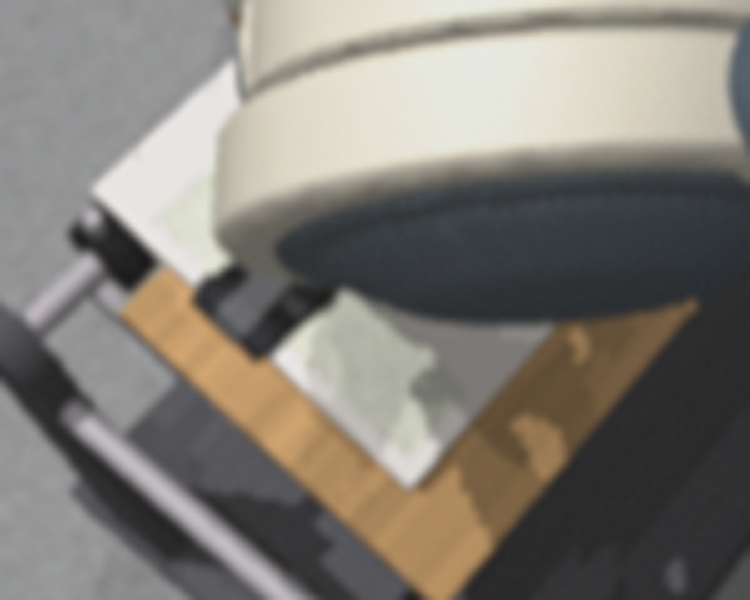

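View pics/top9.png

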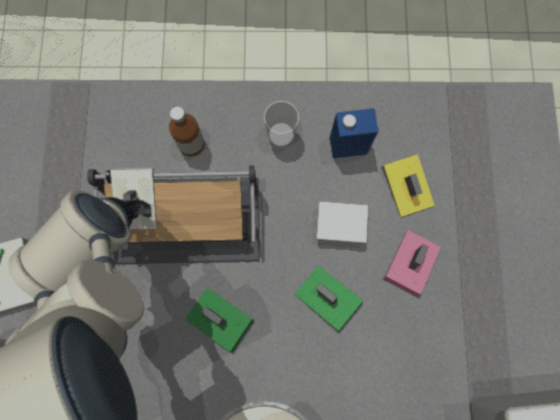

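```bash
python3 - <<'E'
from to import *
from bench import camera
cp=load(); s=state(); t=np.array(s['position']);R=Ro.from_quat(s['tcp_rot']).as_matrix()
Rc=np.column_stack([-R[:,0],R[:,1],-R[:,2]])
print('slope',np.arcsin(Rc[2,0]).round(4),'yaw rel',np.arctan2(-Rc[0,1],Rc[1,1])-YAW,'roll',Rc[2,1].round(4))
for gz in(.0925,.0945,.0965,.0985):
  h=t+Rc@np.array([.055-GX,0,-gz-.008]); print(gz,'hook in rail',(Rz(YAW).T@(h-RAIL)).round(4))
a=cv2.imread('pics/top9.png');cv2.imwrite('pics/t9z.png',cv2.resize(a[155:255,80:200],None,fx=6,fy=6,interpolation=2))
for n in('side','top'):
  for q in('carrier_hook','carrier_edge','collar','rail_mid','board_face','carrier_grip'):
    r=place_of(n,q); p=cp[n]
    print(n,q,[(round(d['p'],2),w.round(4).tolist(),(Rz(YAW).T@(w-RAIL)).round(4).tolist()) for d in r for w in [np.array(p['R']).T@(np.array(d['centre'])-p['t'])] if w[2]>.07])
ft()
E
```

```text
slope 0.4645 yaw rel -0.0008306258283634106 roll 0.0
0.0925 hook in rail [0.0012 0.0875 0.0006]
0.0945 hook in rail [ 0.0021  0.0875 -0.0012]
0.0965 hook in rail [ 0.003   0.0875 -0.003 ]
0.0985 hook in rail [ 0.0039  0.0875 -0.0048]Traceback (most recent call last):
  File "<stdin>", line 11, in <module>
NameError: name 'place_of' is not defined
```

View pics/t9z.png

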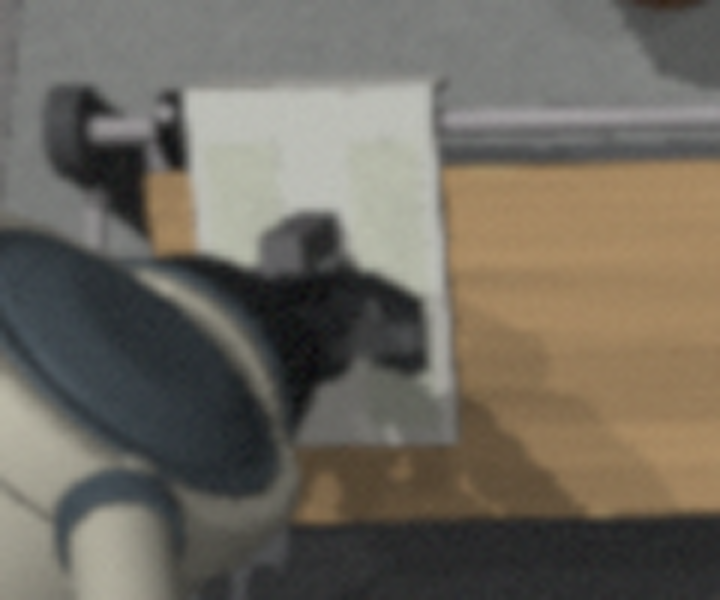

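```bash
python3 - <<'E'
from to import *
cp=load()
tp=un([(185,90),(435,85),(457,441)],6,(80,155)); sp=un([(93,188),(412,489)],5,(80,270))
C=np.array([(70,45,6),(70,-45,6),(-65,-45,6),(-65,45,6)])/1000
def f(v):
    T=C@(Rz(v[3])@Ro.from_euler('y',-v[4]).as_matrix()).T+v[:3]
    return np.r_[(proj(cp['side'],T[[0,3]])-sp).ravel(),(proj(cp['top'],T[[0,1,2]])-tp).ravel()]
r=least_squares(f,[.57,.29,.13,.0245,.46]);v=r.x
h=v[:3]+Rz(v[3])@Ro.from_euler('y',-v[4]).as_matrix()@[.055,0,-.008]
print(v.round(4),r.fun.round(1),'hook',(Rz(YAW).T@(h-RAIL)).round(4),'yawrel',(v[3]-YAW).round(4));ft()
E
```

```text
[0.5869 0.2914 0.127  0.0139 0.4728] [ 0.4  0.2 -0.2 -0.2  0.  -0.5 -0.5  0.   0.2  0.2] hook [ 0.0024  0.0869 -0.0051] yawrel -0.0106
F tool [  0.57  -6.83 -11.16] T tool [0.83 0.16 0.33] T world [-0.6   0.15 -0.67] clock 18.9
```

>>> jog_arm(
  steps=[
    {"dx":0,"dy":0,"dz":0,"rx":0,"ry":0,"rz":0,"grip":0},
    {"dx":0,"dy":0,"dz":0,"rx":0,"ry":0,"rz":0,"grip":0},
    {"dx":0,"dy":0,"dz":0,"rx":0,"ry":0,"rz":0,"grip":0},
    {"dx":0,"dy":0,"dz":0,"rx":0,"ry":0,"rz":0,"grip":0},
    {"dx":0,"dy":0,"dz":0,"rx":0,"ry":0,"rz":0,"grip":0},
  ],
)

```text
clock: 19.4
position: [0.5447, 0.2905, 0.2161]
tcp_rot: [-0.012, 0.973, 0.003, 0.23]
ft_force: [-6.5, -7.4, 8.8]
grip_width: 0.176
```

```bash
python3 - <<'E'
from to import *
ft()
E
```

```text
F tool [  2.02  -7.2  -10.89] T tool [0.81 0.17 0.28] T world [-0.6   0.16 -0.61] clock 19.4
```

```bash
python3 - <<'E'
from bench import *
print(close_job()); s=state(); print(s['clock'],s['ft_force'],s['position'],s['grip_width'])
E
```

```text
the job is handed in; nothing more can be done
None
the job is handed in; nothing more can be done
```

I picked the white carrier up by its handle and hooked it level over the rail, about 75 mm short of the collar. With its lower edge clear of the board I slid it along until it met the collar. Contact showed as −10 N along the rail and the arm stalling. I then tilted it about the rail onto the board. It touched at its lower edge first, slightly over-tilted, so I turned it back 0.5° and eased the push. I handed in at about 19.4 s, still gripping the handle.

**Last checks, before hand-in:**
- **Push on the board:** about 11 N, with the centre of pressure near the middle of the plate, so the back should be flush.
- **Collar:** side load about 7 N against it, so the carrier's side is touching.
- **Angle:** tool tilt was 0.4645 rad, and yaw was within 0.001 rad of the rail by the arm's own reading. The camera fit gave 0.473 rad tilt and −0.011 rad yaw.
- **At rest:** forces and position were steady over the last 0.5 s. The top view showed the cup, bottle and carton where they started.

**One disagreement:** the camera fit put the hook point about 5 mm below the rail axis, while the arm's position and the grasp geometry gave about 0 to −1 mm. The earlier camera fits were also low by a few millimetres. A plate flush on the board sits 3 mm clear of the rail, so I trusted the force and arm readings.

The hand-in call reports no verdict, so I could not confirm the result beyond these checks.

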